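# Stop the disc sander, clear the wood slice, reset the stop

## Task

A wood slice has been left lying on the table of the disc sander. Before touching it, stop the sander: push the mushroom button on the sloped box down until it latches and stays down by itself. Then put the slice into the grey bin, and only after that turn the mushroom head clockwise until it unlatches and springs all the way out again; leave the bin standing where it is and do not disturb the mug, jar, tape roll and brush.

Things in the scene. Friction and masses are not known exactly. Their poses are not given: they have to be found in the camera images.
- stop_box: Fixed grey wedge-shaped steel console, 130 mm (x) by 100 mm (y), 30 mm high at its front (-x) edge and 99 mm at its back. Its flat upper panel slopes 28 degrees from horizontal and faces up and towards -x of the box. Origin: centre of the underside. The mushroom's axis leaves the panel at its middle, 64.6 mm above the origin, square to the panel.
- mushroom_top (a point): Centre of the top of the mushroom head; it moves with the head. Its z axis is the mushroom's axis, pointing out of the panel (28 degrees from vertical). The head is a round fluted red cap 40 mm across, 19 mm tall, its straight grippable side reaching from 6 to 16 mm below the top, on a 22 mm stem. The top stands 34 mm off the panel when out and about 25 mm when latched down.
- plunger (a joint): How far the mushroom is pushed in, m: 0 fully out, about 0.009 latched, 0.011 at the bottom stop. A spring pushes it out; pushing it past about 0.0095 takes 5 to 6 N and it then stays latched at about 0.009.
- mushroom (a joint): Turn of the mushroom head, rad: 0 at rest, growing clockwise as seen looking down on the head, up to 0.85. While the button is latched, about 0.5 or more unlatches it; it springs out once let go, and a light, slow spring turns the head back to 0.
- sander: Fixed bench disc sander. Origin: on the work surface, under the centre of its flat aluminium table, which is 160 mm (x) by 130 mm (y), top at z = 100 mm. The 125 mm sanding disc stands upright at y = +68 mm, facing -y, centre at table height, so it and its guard reach 66 mm above the table; the motor lies behind it to y = +235 mm and the base casting spans x +-100 mm, y -65 to +245 mm.
- slice: Loose round wood slice with bark, 56 mm across and 16 mm thick, 35 g, lying flat on the sander's table. Origin: centre of its underside, z axis along its thickness.
- bin: Loose open-topped grey plastic bin, 180 mm (x) by 140 mm (y) by 70 mm high outside, walls and floor 4 mm. Origin: centre of its underside.
- mug: Bystander: white mug, 76 mm across, 85 mm high. Origin: centre of the underside.
- jar: Bystander: white jar with a lid, 66 mm across, 90 mm high. Origin: centre of the underside.
- tape: Bystander: roll of tape lying flat, 84 mm across, 25 mm high. Origin: centre of the underside.
- brush: Bystander: paint brush lying flat, 190 mm long along its x, 20 mm thick. Origin: under its middle.
Not all that is in view belongs to the job. Of the things that look like the slice, the largest one is meant.

How it is judged (in metres and radians):
On the way, in this order (a step that is already met when the one before it is completed fails the run):
1. the button is latched down (pushed in over 7 mm) with the robot off the stop box (value of joint plunger above 0.007 m and contact force between stop_box and the arm below 0.2 N and contact force between stop_box and the fingers below 0.2 N), for 0.2 s.
2. the slice lies in the bin, let go, while the button is still latched down (value of joint plunger above 0.007 m and x of slice in the frame of bin between -0.078 and 0.078 m and y of slice in the frame of bin between -0.058 and 0.058 m and z of slice in the frame of bin between -0.005 and 0.045 m and linear speed of slice below 0.02 m/s and contact force between slice and the fingers below 0.2 N), for 0.2 s.
At the end, for the whole second after the job is handed in: The mushroom is fully out again (pushed in less than 2 mm), the slice rests inside the upright bin (within its walls, its underside less than 45 mm above the bin's underside) (value of joint plunger below 0.002 m and x of slice in the frame of bin between -0.078 and 0.078 m and y of slice in the frame of bin between -0.058 and 0.058 m and z of slice in the frame of bin between -0.005 and 0.045 m and linear speed of slice below 0.02 m/s and angle between bin's own z axis and vertical below 0.1 rad); the robot touches nothing.
It fails at once if the robot touches the slice while the button is not latched down (value of joint plunger below 0.006 m and (contact force between slice and the fingers above 0.3 N or contact force between slice and the arm above 0.3 N)).
It fails at once if the bin is shifted more than 40 mm or tipped (distance of bin from where it was at the start of the episode above 0.04 m or angle between bin's own z axis and vertical above 0.35 rad).
It fails at once if the mug, jar, tape roll or brush is shifted more than 30 mm (distance of any of mug, jar, tape, brush from where it was at the start of the episode above 0.03 m).
It also fails if it takes over 61 s, if anything falls off the work surface, if the arm or the gripper's body presses on something with over 40 N, if the wrist force passes 120 N, or if a joint passes its speed limit or range.

## Robot

A 6-joint arm with a two-finger parallel gripper is mounted at the origin on the work surface. World frame = base frame: x ahead of the robot, y to its left, z up, the work surface at z = 0. Lengths are in m, angles in degrees, forces in N, time in s.
With the tool pointing down it reaches from about 0.325 to 0.75 m from the base axis. Payload 7.6 kg.
Tool frame: the origin (TCP) lies at the centre of the arm's flange, where the gripper is bolted on; the fingertips stand 173 mm ahead of it and the grasp point (between the pads) lies 155 mm ahead of it (tip_reach is the distance from the TCP to the fingertips, in m); z points along the fingers, y is the direction in which the jaws open and shut (so a half turn about z gives the same grasp; the last joint's range is limited). The gripper opens to 85 mm and grips with 20 to 120 N. Pads are 22 mm wide; open, the fingers measure 114 mm over their backs; the gripper's body (76 mm by 85 mm) begins 54 mm behind the grasp point. The pads swing forward as they close: fully open they stand 13 mm farther back than shut.
Start: joints at [63.008, 2.991, 80.254, -0, 96.75, -4.028], TCP at [0.205, 0.483, 0.405] pointing down, gripper open.
Joint ranges: [-166.34, 166.34], [-52.06, 124.39], [6.96, 135.62], [-60.46, 240.46], [14.63, 156.25], [-167.68, 167.68]. Speed limits (degrees/s): [147.25, 147.25, 172.46, 180, 180, 180].

## Interface

Orientations are given as [roll, pitch, yaw] about the fixed x, y, z axes, in that order (R = Rz(yaw) Ry(pitch) Rx(roll)).
In Python, from workcell import * gives the robot as it stands.
- The arm moves only by the tool apply_moves, never from a script. Its argument "moves" is a list of rows, each an object of numbers: "tx", "ty", "tz": the shift along the tool's x, y, z in units of 25 mm (1.0 is 25 mm); "rx", "ry", "rz": the turn, a rotation vector about the tool's x, y, z in units of 6 degrees (1.0 is 6 degrees). In form: [{"tx": .., "ty": .., "tz": .., "rx": .., "ry": .., "rz": ..}, ...]. A call has 1 to 5 rows; each row shifts and turns the commanded pose from where the row before left it, along the tool's axes as they then stand; what a row does not reach is not made up. A row lasts 1/8 s, in which the tool goes at most 62.5 mm and 10.7 degrees, less where a joint would pass 70% of its speed; a pose out of reach is approached as far as the arm can. A call is refused whole if a number of a shift passes 1 or a number of a turn 1, either way. A call with a gripper value outside its range is refused whole. "gripper" is the closure, from -1 (fully open) to 1 (shut), so that 0 is half open, set as the call begins (left out, the last holds). The fingers move at their own pace and stop on an object; the grip force is fixed at half the most. Time passes only in rows, so rows that do not move let the fingers close. It gives the time, the measured TCP pose, the force and the opening at its end, in the units of the state.
- get_state(): the state, without advancing time (a new reading comes with each control period).
- grab_frame(name): name is "side" or "top"; returns the picture (480x640x3 uint8, red, green, blue); there is no depth.
- camera_model(name): a dict with "mtx" (3x3 intrinsics, pixels), "extrinsics" (4x4, takes a point from camera to world coordinates). Camera axes: x right, y down, z forward; pixel columns grow to the right and rows downward; lengths in m; the calibration is good to about 2 mm. A picture is of the moment at which its call begins. camera_model takes no time and is no camera call.
- job_done(): hands the job in, once; it reports no verdict.
The state is a dict: "clock": time; "qpos": joint angles; "joint_velocities": joint speeds; "effort": joint torques, N m; "eef_pos": TCP position; "orientation": TCP orientation; "force": force on the tool from outside, world axes, zero at the start; "ft_torque": the same for the moment, N m; "gripper_width": finger opening in m.
Only numpy, scipy, OpenCV 4.12 (cv2) and the standard library are available. Lean on these libraries where they do the work, as an engineer would, in place of code of your own. Each camera call takes 0.05 s, during which the arm holds its last target.

## Working session

There is one attempt and no reset: what is moved stays moved. The work goes in short steps, Python scripts to look and compute and a tool call to move; the robot and the scene stay as the last step left them, time stands still between calls to the robot, and variables do not carry over. Pictures are saved under pics/ and viewed, and the job is handed in when it is done.

Besides the shell and the picture viewer there is one more tool, called after ">>>" by a JSON object that holds its "method" and its "body", one argument or row to a line. apply_moves: Moves the arm, as the interface text tells. Its arguments: {"type":"object","properties":{"moves":{"type":"array","items":{"type":"object","properties":{"tx":{"type":"number"},"ty":{"type":"number"},"tz":{"type":"number"},"rx":{"type":"number"},"ry":{"type":"number"},"rz":{"type":"number"}}}},"gripper":{"type":"number"}},"required":["moves"]}

```bash
mkdir -p pics; ls; python3 - <<'E'
from workcell import *
import cv2
print(get_state())
for n in("side","top"):
    im=grab_frame(n); cv2.imwrite(f"pics/{n}0.png",im[:,:,::-1])
    m=camera_model(n); print(n,m["mtx"],m["extrinsics"])
E
```

```text
pics
{'clock': 0.0, 'qpos': array([ 6.30070002e+01,  3.02898813e+00,  8.03139897e+01,  2.39890864e-04,
        9.67510627e+01, -4.02834309e+00]), 'joint_velocities': array([ 0.07774781,  0.07175415, -0.03308914, -0.09763   ,  0.02613353,
        0.0583977 ]), 'effort': array([ 3.37549329e-05, -3.81668043e+01, -3.60186946e+01, -9.22667937e-05,
        6.16624748e-03, -1.32622694e-05]), 'eef_pos': array([0.20480491, 0.48337341, 0.4038475 ]), 'orientation': array([-1.79906209e+02, -6.84402235e-03,  1.57035366e+02]), 'force': array([-0.03711218, -0.22449632,  0.2061293 ]), 'ft_torque': array([-0.01799103,  0.04303478, -0.0064838 ]), 'gripper_width': 0.08529248639482762}
side [[580.41335816   0.         321.43433437]
 [  0.         580.41335816 238.4110334 ]
 [  0.           0.           1.        ]] [[-0.99912397 -0.03505364  0.022859    0.50484775]
 [-0.03996485  0.63719767 -0.76966352  0.97912241]
 [ 0.01241381 -0.76990283 -0.63804038  0.92077723]
 [ 0.          0.          0.          1.        ]]
top [[509.97713065   0.         327.95644628]
 [  0.         509.97713065 233.91530952]
 [  0.           0.           1.        ]] [[-0.01870491 -0.98486539  0.17230873  0.37679267]
 [-0.99953275  0.02258659  0.02059429 -0.04972344]
 [-0.02417447 -0.171843   -0.98482769  1.10658096]
 [ 0.          0.          0.          1.        ]]
```

View pics/side0.png

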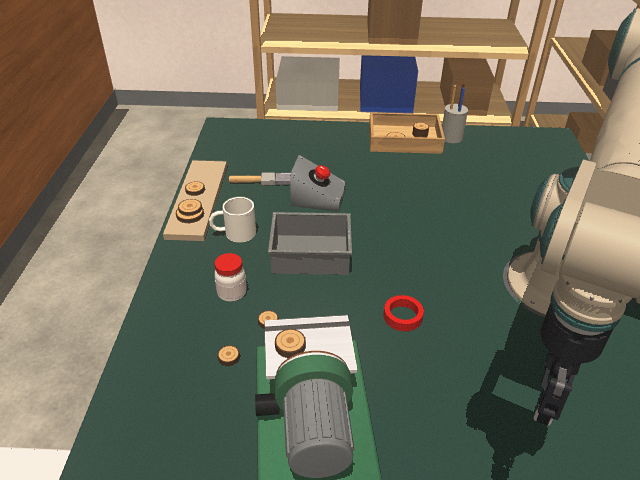

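View pics/top0.png

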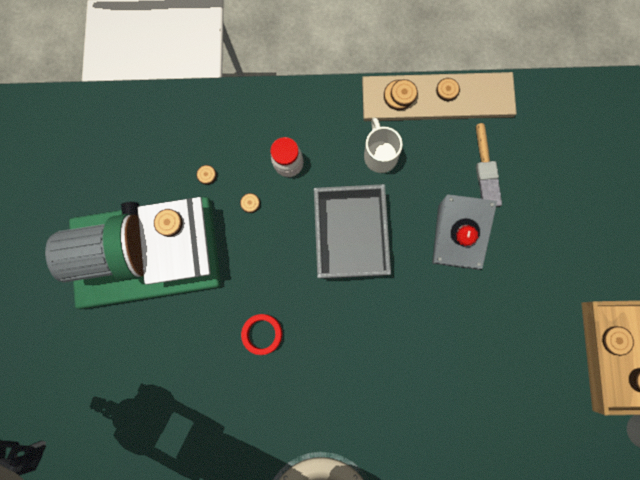

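The top view shows the sander at left (slice at ~(167,222)), the bin at (352,231) and the stop box at (465,233). The tape, jar, mug and brush are around them. I'll enlarge for measurements.

```bash
python3 - <<'E'
import cv2, numpy as np
t=cv2.imread("pics/top0.png"); s=cv2.imread("pics/side0.png")
a=cv2.resize(t[180:280,420:510],None,fx=6,fy=6,interpolation=cv2.INTER_CUBIC)
b=cv2.resize(s[145:220,280:360],None,fx=7,fy=7,interpolation=cv2.INTER_CUBIC)
cv2.imwrite("pics/ca.png",a);cv2.imwrite("pics/cb.png",b)
c=cv2.resize(t[185:295,120:230],None,fx=5,fy=5,interpolation=cv2.INTER_CUBIC)
cv2.imwrite("pics/cc.png",c)
d=cv2.resize(s[300:390,240:370],None,fx=5,fy=5,interpolation=cv2.INTER_CUBIC)
cv2.imwrite("pics/cd.png",d)
E
```

```text
(no output)
```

View pics/ca.png

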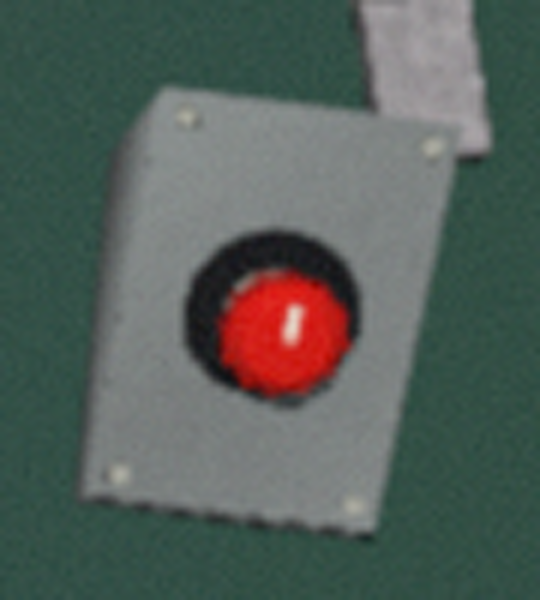

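View pics/cb.png

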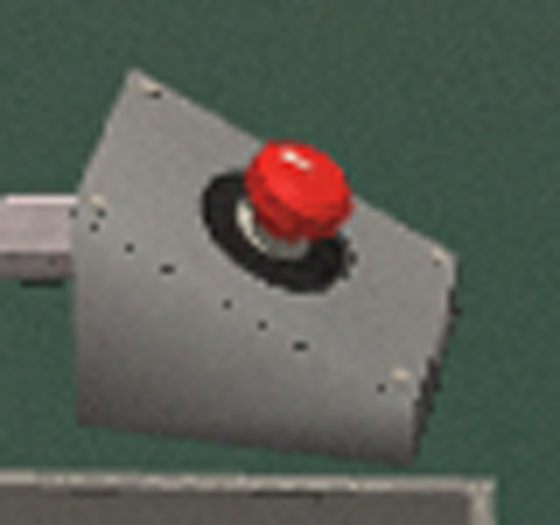

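View pics/cc.png

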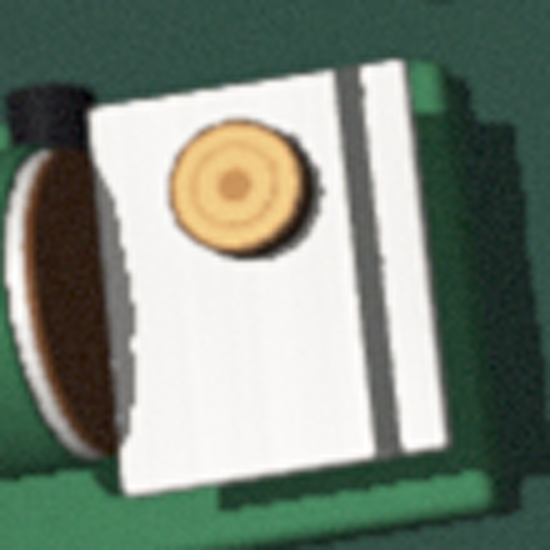

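View pics/cd.png

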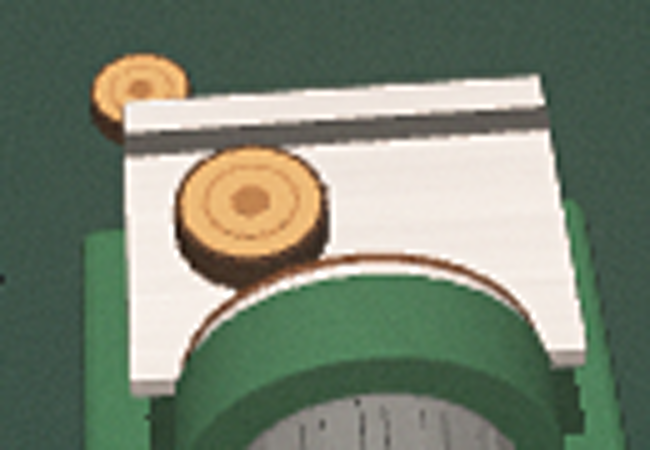

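```bash
cat > h.py <<'E'
import numpy as np, cv2
from scipy.optimize import least_squares
from scipy.spatial.transform import Rotation as R
from workcell import *
C={n:camera_model(n) for n in("side","top")}
def proj(n,P):
    T=np.linalg.inv(C[n]["extrinsics"]); p=np.atleast_2d(P)@T[:3,:3].T+T[:3,3]; q=p@C[n]["mtx"].T
    return q[:,:2]/q[:,2:]
def onz(n,uv,z):
    E=C[n]["extrinsics"]; d=E[:3,:3]@np.linalg.solve(C[n]["mtx"],[uv[0],uv[1],1]); o=E[:3,3]
    return o+d*(z-o[2])/d[2]
def fit(loc,obs,x0):
    loc=np.array(loc,float)
    def f(p):
        W=R.from_euler('z',p[2]).apply(loc)+[p[0],p[1],0]
        return np.concatenate([proj(n,W[i])[0]-uv for n,i,uv in obs])
    r=least_squares(f,x0,loss='soft_l1'); return r.x,np.round(r.fun,1)
E
python3 - <<'E'
from h import *
b=[[-.065,.05,.03],[-.065,-.05,.03],[.065,.05,.0991],[.065,-.05,.0991],
 [-.0305*0,0,0]]
th=np.radians(28); m=[-34e-3*np.sin(th),0,.0646+.034*np.cos(th)]
b.append(m)
obs=[("top",0,(433.3,262.8)),("top",1,(482.5,269.2)),("top",2,(447.5,194.7)),("top",3,(496.7,200.8)),
("side",3,(299,155)),("side",1,(345,181.4)),("side",0,(339.5,201)),("side",2,(291.3,174))]
p,r=fit(b,obs,[.4,-.3,0]); print("box",p[:2],np.degrees(p[2]),r)
print("mush",R.from_euler('z',p[2]).apply(m)+[p[0],p[1],0])
W=R.from_euler('z',p[2]).apply(m)+[p[0],p[1],0]
print(proj("top",W),proj("side",W))
for n,uv in(("top",(166.8,221.8)),("side",(290,340))): print("slice",onz(n,uv,.116))
S=[[.08,.065,.1],[.08,-.065,.1],[-.08,-.065,.1],[-.08,.065,.1]]
o=[("top",i,uv) for i,uv in enumerate([(137.6,206.4),(201,197),(209.6,274.4),(145,284)])]
p,r=fit(S,o,[.4,.2,0]); print("sander",p,np.degrees(p[2]),r)
for uv in [(315,189),(385,185),(390,274),(318,277)]: print("bin",onz("top",uv,.07))
for k,uv,z in(("tape",(262,334),.025),("jar",(284,150),.09),("mug",(383,140),.085)): print(k,onz("top",uv,z))
E
```

```text
box [ 0.55420223 -0.30961475] -8.81721508620889 [ 0.8  0.2 -0.8  0.1 -0.8  0.9 -0.2  1.  -0.6 -2.  -0.  -1.3 -0.7  0.1
 -1.6 -1. ]
mush [ 0.53842883 -0.30716805  0.09462022]
[[467.44784046 238.36565091]] [[324.34003108 167.77114339]]
slice [0.58202993 0.29222621 0.116     ]
slice [0.57854979 0.29659788 0.116     ]
sander [0.54776146 0.28329025 0.13186364] 7.555229964519973 [ 0.4  0.1 -0.1 -0.1 -0.1 -0.2 -0.2  0.2]
bin [ 0.65439428 -0.00265955  0.07      ]
bin [ 0.65933636 -0.1493999   0.07      ]
bin [ 0.47268027 -0.15245543  0.07      ]
bin [ 0.46963907 -0.00612063  0.07      ]
tape [0.3570286  0.11462785 0.025     ]
jar [0.73463467 0.06001184 0.09      ]
mug [ 0.75265702 -0.14746619  0.085     ]
```

```bash
cat >> h.py <<'E'
TH=np.radians(28)
def headpts(p,yaw,h=.019):
    Rb=R.from_euler('zy',[yaw,-TH]); a=np.linspace(0,2*np.pi,60)
    pts=[]
    for z,r in((0,.016),(-.003,.02),(-.016,.02),(-h,.018)):
        pts.append(np.c_[r*np.cos(a),r*np.sin(a),0*a+z])
    return Rb.apply(np.vstack(pts))+p
def bb(u):
    h=cv2.convexHull(u.astype(np.float32)); m=cv2.moments(h); c=[m['m10']/m['m00'],m['m01']/m['m00']]
    return np.array(c+[u[:,0].min(),u[:,0].max(),u[:,1].min(),u[:,1].max()])
def red(n,im,box):
    x0,x1,y0,y1=box; s=im[y0:y1,x0:x1].astype(int)
    m=(s[...,0]>90)&(s[...,0]>s[...,1]*1.8)|(s.min(2)>200)
    k,l,st,c=cv2.connectedComponentsWithStats(m.astype(np.uint8)); i=1+st[1:,4].argmax()
    y,x=np.where(l==i)
    return np.array([x.mean()+x0,y.mean()+y0,x.min()+x0-.5,x.max()+x0+.5,y.min()+y0-.5,y.max()+y0+.5])
E
python3 - <<'E'
from h import *
o={}
for n,b in(("top",(448,490,215,255)),("side",(308,340,155,190))):
    o[n]=red(n,cv2.imread(f"pics/{n}0.png")[:,:,::-1],b); print(n,o[n])
yaw=np.radians(-8.8); w=np.array([3,3,1,1,1,1])
f=lambda p:np.concatenate([w*(bb(proj(n,headpts(p,yaw)))-o[n]) for n in o])
r=least_squares(f,[.54,-.307,.095]); print(r.x, np.round(r.fun,1))
E
```

```text
top [466.86725664 235.28613569 456.5        478.5        224.5
 245.5       ]
side [321.92638037 171.98159509 314.5        329.5        164.5
 179.5       ]
[ 0.54156969 -0.31001815  0.08891444] [ 0.3  1.5 -0.2 -0.8  0.9  0.6 -1.9 -0.6 -0.9 -0.3  0.1 -0.5]
```

>>> {"method": "apply_moves", "body": {
  "moves": [
    {"rz":1},
    {"rz":1},
    {"rz":1},
    {"rz":1},
    {"rz":1}
  ],
  "gripper": 1
}}

```text
schema error: expected keys tx, ty, tz, rx, ry, rz
```

>>> {"method": "apply_moves", "body": {
  "moves": [
    {"tx":0,"ty":0,"tz":0,"rx":0,"ry":0,"rz":1},
    {"tx":0,"ty":0,"tz":0,"rx":0,"ry":0,"rz":1},
    {"tx":0,"ty":0,"tz":0,"rx":0,"ry":0,"rz":1},
    {"tx":0,"ty":0,"tz":0,"rx":0,"ry":0,"rz":1},
    {"tx":0,"ty":0,"tz":0,"rx":0,"ry":0,"rz":1}
  ],
  "gripper": 1
}}

```text
clock: 0.72
eef_pos: [0.2048, 0.4834, 0.4042]
orientation: [-180.0, 0.0, 126.8]
force: [-0.4, -0.4, -0.8]
gripper_width: 0.0001
```

>>> {"method": "apply_moves", "body": {
  "moves": [
    {"tx":0,"ty":0,"tz":0,"rx":0,"ry":0,"rz":1},
    {"tx":0,"ty":0,"tz":0,"rx":0,"ry":0,"rz":1},
    {"tx":0,"ty":0,"tz":0,"rx":0,"ry":0,"rz":1},
    {"tx":0,"ty":0,"tz":0,"rx":0,"ry":0,"rz":1},
    {"tx":0,"ty":0,"tz":0,"rx":0,"ry":0,"rz":1}
  ]
}}

```text
clock: 1.35
eef_pos: [0.2048, 0.4834, 0.4042]
orientation: [-180.0, 0.0, 96.8]
force: [0.2, -0.3, 0.1]
gripper_width: 0.0001
```

>>> {"method": "apply_moves", "body": {
  "moves": [
    {"tx":0,"ty":0,"tz":0,"rx":0,"ry":0,"rz":1},
    {"tx":0,"ty":0,"tz":0,"rx":0,"ry":0,"rz":1},
    {"tx":0,"ty":0,"tz":0,"rx":0,"ry":0,"rz":0.63}
  ]
}}

```text
clock: 1.72
eef_pos: [0.2048, 0.4834, 0.4042]
orientation: [-180.0, 0.1, 81.1]
force: [-0.5, 0.4, 0.0]
gripper_width: 0.0004
```

>>> {"method": "apply_moves", "body": {
  "moves": [
    {"tx":-0.975,"ty":0.47,"tz":0,"rx":0,"ry":0,"rz":0},
    {"tx":-0.975,"ty":0.47,"tz":0,"rx":0,"ry":0,"rz":0},
    {"tx":-0.975,"ty":0.47,"tz":0,"rx":0,"ry":0,"rz":0},
    {"tx":-0.975,"ty":0.47,"tz":0,"rx":0,"ry":0,"rz":0},
    {"tx":-0.975,"ty":0.47,"tz":0,"rx":0,"ry":0,"rz":0}
  ]
}}

```text
clock: 2.35
eef_pos: [0.2445, 0.3531, 0.4043]
orientation: [-180.0, 0.0, 81.3]
force: [-0.1, -0.4, 0.2]
gripper_width: 0.0001
```

>>> {"method": "apply_moves", "body": {
  "moves": [
    {"tx":-0.975,"ty":0.47,"tz":0,"rx":0,"ry":0,"rz":0},
    {"tx":-0.975,"ty":0.47,"tz":0,"rx":0,"ry":0,"rz":0},
    {"tx":-0.975,"ty":0.47,"tz":0,"rx":0,"ry":0,"rz":0},
    {"tx":-0.975,"ty":0.47,"tz":0,"rx":0,"ry":0,"rz":0},
    {"tx":-0.975,"ty":0.47,"tz":0,"rx":0,"ry":0,"rz":0}
  ]
}}

```text
clock: 2.98
eef_pos: [0.284, 0.2238, 0.4044]
orientation: [-180.0, 0.0, 81.3]
force: [-0.8, -1.1, 0.2]
gripper_width: 0.0001
```

>>> {"method": "apply_moves", "body": {
  "moves": [
    {"tx":-0.975,"ty":0.47,"tz":0,"rx":0,"ry":0,"rz":0},
    {"tx":-0.975,"ty":0.47,"tz":0,"rx":0,"ry":0,"rz":0},
    {"tx":-0.975,"ty":0.47,"tz":0,"rx":0,"ry":0,"rz":0},
    {"tx":-0.975,"ty":0.47,"tz":0,"rx":0,"ry":0,"rz":0},
    {"tx":-0.975,"ty":0.47,"tz":0,"rx":0,"ry":0,"rz":0}
  ]
}}

```text
clock: 3.6
eef_pos: [0.3235, 0.0944, 0.4044]
orientation: [-180.0, 0.0, 81.3]
force: [1.6, 0.4, -0.3]
gripper_width: -0.0001
```

>>> {"method": "apply_moves", "body": {
  "moves": [
    {"tx":-0.975,"ty":0.47,"tz":0,"rx":0,"ry":0,"rz":0},
    {"tx":-0.975,"ty":0.47,"tz":0,"rx":0,"ry":0,"rz":0},
    {"tx":-0.975,"ty":0.47,"tz":0,"rx":0,"ry":0,"rz":0},
    {"tx":-0.975,"ty":0.47,"tz":0,"rx":0,"ry":0,"rz":0},
    {"tx":-0.975,"ty":0.47,"tz":0,"rx":0,"ry":0,"rz":0}
  ]
}}

```text
clock: 4.22
eef_pos: [0.3631, -0.0351, 0.4044]
orientation: [-180.0, -0.0, 81.2]
force: [0.4, 0.4, -0.1]
gripper_width: -0.0003
```

>>> {"method": "apply_moves", "body": {
  "moves": [
    {"tx":-0.975,"ty":0.47,"tz":0,"rx":0,"ry":0,"rz":0},
    {"tx":-0.975,"ty":0.47,"tz":0,"rx":0,"ry":0,"rz":0},
    {"tx":-0.975,"ty":0.47,"tz":0,"rx":0,"ry":0,"rz":0},
    {"tx":-0.975,"ty":0.47,"tz":0,"rx":0,"ry":0,"rz":0},
    {"tx":-0.975,"ty":0.47,"tz":0,"rx":0,"ry":0,"rz":0}
  ]
}}

```text
clock: 4.85
eef_pos: [0.4026, -0.1644, 0.4043]
orientation: [-180.0, -0.0, 81.2]
force: [-0.4, -0.4, -0.4]
gripper_width: -0.0
```

>>> {"method": "apply_moves", "body": {
  "moves": [
    {"tx":-0.975,"ty":0.47,"tz":0,"rx":-0.93,"ry":0,"rz":0},
    {"tx":-0.975,"ty":0.47,"tz":0,"rx":-0.93,"ry":0,"rz":0},
    {"tx":-0.975,"ty":0.47,"tz":0,"rx":-0.93,"ry":0,"rz":0},
    {"tx":-0.975,"ty":0.47,"tz":0,"rx":-0.94,"ry":0,"rz":0},
    {"tx":-0.975,"ty":0.47,"tz":0,"rx":-0.94,"ry":0,"rz":0}
  ]
}}

```text
clock: 5.48
eef_pos: [0.4405, -0.2935, 0.4155]
orientation: [151.9, -0.0, 81.2]
force: [-0.6, 0.1, 0.4]
gripper_width: -0.0002
```

```bash
cat >> h.py <<'E'
HEAD=np.array([.540,-.309,.0946]); BY=-8.8
AX=R.from_euler('z',BY,degrees=True).apply([-np.sin(TH),0,np.cos(TH)])
def tool():
    s=get_state(); return s, R.from_euler('xyz',s['orientation'],degrees=True)
def to(p):
    s,T=tool(); d=T.inv().apply(np.array(p)-s['eef_pos'])/.025; print("shift units",d.round(2)); 
    z=T.apply([0,0,1]); e=T.inv().apply(np.cross(z,-AX)); print("tilt err deg/6",(np.degrees(e)/6).round(2), s['eef_pos'].round(4),s['orientation'].round(1),s['force'].round(1))
E
python3 -c "
from h import *
to(HEAD+.213*AX)"
```

```text
shift units [-0.   -2.48  4.7 ]
tilt err deg/6 [ 0.02 -0.01  0.  ] [ 0.4405 -0.2935  0.4155] [151.9  -0.   81.2] [-0.6  0.1  0.4]
```

>>> {"method": "apply_moves", "body": {
  "moves": [
    {"tx":0,"ty":-0.5,"tz":0.94,"rx":0,"ry":0,"rz":0},
    {"tx":0,"ty":-0.5,"tz":0.94,"rx":0,"ry":0,"rz":0},
    {"tx":0,"ty":-0.5,"tz":0.94,"rx":0,"ry":0,"rz":0},
    {"tx":0,"ty":-0.5,"tz":0.94,"rx":0,"ry":0,"rz":0},
    {"tx":0,"ty":-0.48,"tz":0.94,"rx":0,"ry":0,"rz":0}
  ]
}}

```text
clock: 6.1
eef_pos: [0.4407, -0.2926, 0.2818]
orientation: [152.0, -0.0, 81.3]
force: [-0.3, -0.3, -0.7]
gripper_width: 0.0003
```

```bash
python3 -c "
from h import *
to(HEAD+.173*AX)
t=grab_frame('top');s=grab_frame('side')
a=cv2.resize(t[170:290,400:520],None,fx=4,fy=4,interpolation=2);b=cv2.resize(s[90:210,260:380],None,fx=4,fy=4,interpolation=2)
cv2.imwrite('pics/p1.png',np.hstack([a,b])[:,:,::-1][:600,:800])"
```

```text
shift units [-0.04  0.04  1.58]
tilt err deg/6 [-0.   -0.01  0.  ] [ 0.4407 -0.2926  0.2818] [152.   -0.   81.3] [-0.3 -0.3 -0.7]
```

View pics/p1.png

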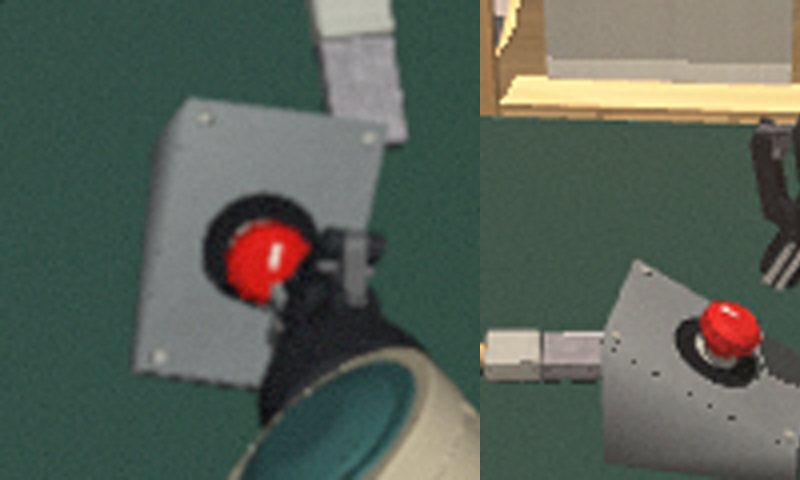

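```bash
python3 -c "
from h import *
s,T=tool(); tip=s['eef_pos']+T.apply([0,0,.173]); print(tip)
for P in (tip,s['eef_pos']+T.apply([0,0,.155]),HEAD):
  print((proj('top',P)-[400,170])*4,(proj('side',P)-[260,90])*4)
s=grab_frame('side')
b=cv2.resize(s[80:230,260:410],None,fx=4,fy=4,interpolation=2)
cv2.imwrite('pics/p2.png',b[:,:,::-1])"
```

```text
[ 0.51957051 -0.30374535  0.1260342 ]
[[281.1893067  301.52243335]] [[287.19740511 273.56605368]]
[[288.21564072 313.77486063]] [[300.67338749 253.57859215]]
[[273.25924909 270.28590206]] [[255.06173342 309.51178629]]
```

View pics/p2.png

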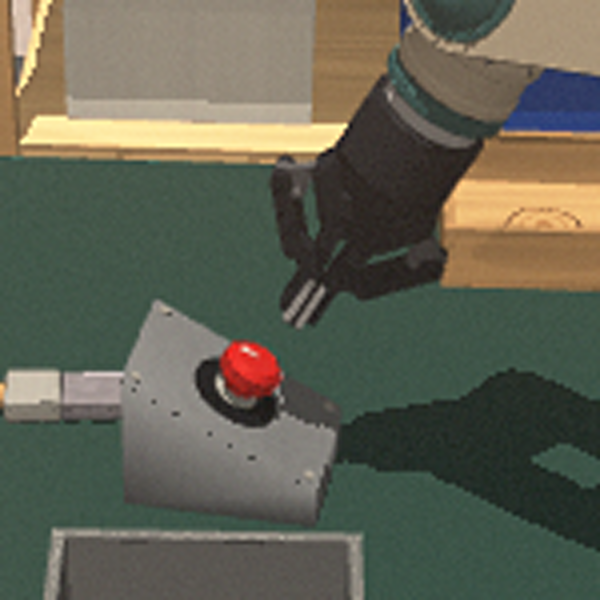

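```bash
python3 -c "
from h import *
s,T=tool()
def crop(n,x0,y0,w,f):
  im=cv2.resize(grab_frame(n)[y0:y0+w,x0:x0+w],None,fx=f,fy=f,interpolation=2)[:,:,::-1].copy()
  q=lambda P:((proj(n,P)-[x0,y0]+.5)*f).astype(np.int32)
  for sx in(-.011,.011):
    P=s['eef_pos']+T.apply([[sx,0,.137],[sx,0,.173]]); cv2.polylines(im,[q(P)],False,(0,255,255),1)
  P=s['eef_pos']+T.apply([[-.011,0,.173],[.011,0,.173]]); cv2.polylines(im,[q(P)],False,(255,255,0),1)
  hp=headpts(HEAD,np.radians(BY)).reshape(4,60,3)
  for h in hp[1:3]: cv2.polylines(im,[q(h)],True,(255,255,255),1)
  return im
cv2.imwrite('pics/p3.png',np.hstack([crop('top',445,205,50,8),crop('side',300,130,60,8)[:400,:400]]))"
```

```text
(no output)
```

View pics/p3.png

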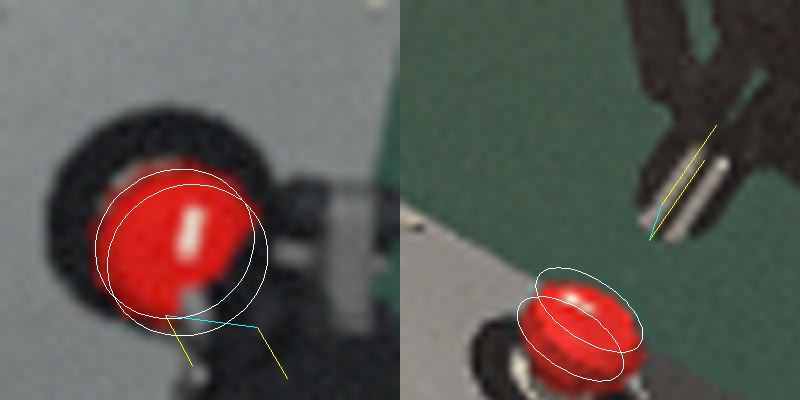

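The overlay shows the tool and the head with the same small bias in each view (~1–2 px), so their relative alignment is within ~3 mm. Pressing now, watching the force.

>>> {"method": "apply_moves", "body": {
  "moves": [
    {"tx":0,"ty":0,"tz":0.6,"rx":0,"ry":0,"rz":0},
    {"tx":0,"ty":0,"tz":0.6,"rx":0,"ry":0,"rz":0},
    {"tx":0,"ty":0,"tz":0.2,"rx":0,"ry":0,"rz":0},
    {"tx":0,"ty":0,"tz":0,"rx":0,"ry":0,"rz":0}
  ]
}}

```text
clock: 6.85
eef_pos: [0.4573, -0.2951, 0.2515]
orientation: [152.0, -0.0, 81.3]
force: [0.0, -1.0, 0.2]
gripper_width: 0.0002
```

>>> {"method": "apply_moves", "body": {
  "moves": [
    {"tx":0,"ty":0,"tz":0.12,"rx":0,"ry":0,"rz":0},
    {"tx":0,"ty":0,"tz":0.12,"rx":0,"ry":0,"rz":0},
    {"tx":0,"ty":0,"tz":0,"rx":0,"ry":0,"rz":0}
  ]
}}

```text
clock: 7.22
eef_pos: [0.46, -0.2957, 0.2472]
orientation: [151.9, 0.0, 81.3]
force: [0.5, -0.7, 1.7]
gripper_width: -0.0001
```

```bash
python3 -c "
from h import *
to(HEAD+.173*AX)
s,T=tool(); print(T.inv().apply(s['force']))
t=grab_frame('top');s=grab_frame('side')
a=cv2.resize(t[190:270,425:505],None,fx=5,fy=5,interpolation=2);b=cv2.resize(s[130:210,285:365],None,fx=5,fy=5,interpolation=2)
cv2.imwrite('pics/p4.png',np.hstack([a,b])[:,:,::-1])"
```

```text
shift units [-0.03 -0.   -0.01]
tilt err deg/6 [ 0.01 -0.    0.  ] [ 0.46   -0.2957  0.2472] [151.9   0.   81.3] [ 0.5 -0.7  1.7]
[-0.59276337  1.31786184 -1.19361628]
```

View pics/p4.png

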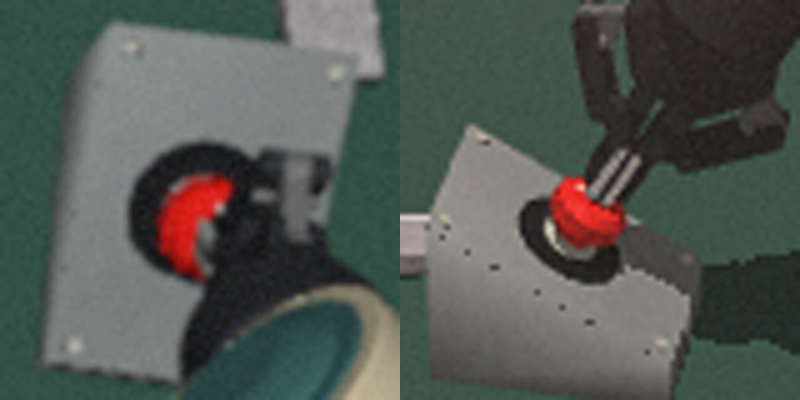

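The tip is just at the head, sitting a few mm towards its lower (-x) side. I'll shift up-slope 5 mm, then press.

>>> {"method": "apply_moves", "body": {
  "moves": [
    {"tx":0,"ty":0,"tz":-0.12,"rx":0,"ry":0,"rz":0},
    {"tx":0,"ty":0.2,"tz":0,"rx":0,"ry":0,"rz":0},
    {"tx":0,"ty":0,"tz":0.12,"rx":0,"ry":0,"rz":0},
    {"tx":0,"ty":0,"tz":0.12,"rx":0,"ry":0,"rz":0},
    {"tx":0,"ty":0,"tz":0,"rx":0,"ry":0,"rz":0}
  ]
}}

```text
clock: 7.95
eef_pos: [0.4659, -0.2966, 0.2467]
orientation: [151.9, 0.0, 81.3]
force: [-0.4, -0.9, 3.5]
gripper_width: -0.0002
```

>>> {"method": "apply_moves", "body": {
  "moves": [
    {"tx":0,"ty":0,"tz":0.12,"rx":0,"ry":0,"rz":0},
    {"tx":0,"ty":0,"tz":0.08,"rx":0,"ry":0,"rz":0},
    {"tx":0,"ty":0,"tz":0,"rx":0,"ry":0,"rz":0}
  ]
}}

```text
clock: 8.32
eef_pos: [0.4681, -0.2969, 0.2421]
orientation: [152.0, -0.0, 81.3]
force: [0.3, -0.6, 3.0]
gripper_width: 0.0001
```

>>> {"method": "apply_moves", "body": {
  "moves": [
    {"tx":0,"ty":0,"tz":0.05,"rx":0,"ry":0,"rz":0},
    {"tx":0,"ty":0,"tz":0,"rx":0,"ry":0,"rz":0}
  ]
}}

```text
clock: 8.57
eef_pos: [0.4686, -0.297, 0.2411]
orientation: [152.0, -0.0, 81.3]
force: [-1.6, 0.1, 3.8]
gripper_width: -0.0004
```

>>> {"method": "apply_moves", "body": {
  "moves": [
    {"tx":0,"ty":0,"tz":0.06,"rx":0,"ry":0,"rz":0},
    {"tx":0,"ty":0,"tz":0,"rx":0,"ry":0,"rz":0}
  ]
}}

```text
clock: 8.82
eef_pos: [0.4693, -0.2972, 0.24]
orientation: [152.0, 0.0, 81.3]
force: [-2.4, 0.8, 6.2]
gripper_width: -0.0001
```

>>> {"method": "apply_moves", "body": {
  "moves": [
    {"tx":0,"ty":0,"tz":0.06,"rx":0,"ry":0,"rz":0},
    {"tx":0,"ty":0,"tz":0,"rx":0,"ry":0,"rz":0}
  ]
}}

```text
clock: 9.07
eef_pos: [0.4698, -0.2974, 0.2399]
orientation: [152.0, 0.0, 81.3]
force: [-11.9, 3.8, 16.1]
gripper_width: -0.0001
```

>>> {"method": "apply_moves", "body": {
  "moves": [
    {"tx":0,"ty":0,"tz":-0.3,"rx":0,"ry":0,"rz":0},
    {"tx":0,"ty":0,"tz":-1,"rx":0,"ry":0,"rz":0},
    {"tx":0,"ty":0,"tz":-1,"rx":0,"ry":0,"rz":0},
    {"tx":0,"ty":0,"tz":-1,"rx":0,"ry":0,"rz":0}
  ],
  "gripper": -1
}}

```text
clock: 9.57
eef_pos: [0.4311, -0.291, 0.3108]
orientation: [152.1, -0.1, 81.3]
force: [0.2, 0.0, 1.0]
gripper_width: 0.072
```

```bash
python3 -c "
from h import *
p=np.array([.4698,-.2974,.2399]);print('tip pred',p-.173*AX,'axial err',(p-.173*AX-HEAD)@AX)
to(HEAD+.173*AX)
t=grab_frame('top');s=grab_frame('side')
a=cv2.resize(t[190:270,425:505],None,fx=5,fy=5,interpolation=2);b=cv2.resize(s[130:210,285:365],None,fx=5,fy=5,interpolation=2)
cv2.imwrite('pics/p5.png',np.hstack([a,b])[:,:,::-1])
cv2.imwrite('pics/full5.png',s[:,:,::-1])
print(red('top',t,(448,490,215,255)),red('side',s,(308,340,155,190)))"
```

```text
tip pred [ 0.55006251 -0.30982529  0.08715007] axial err -0.011305626153301808
shift units [-0.05 -0.15  2.79]
tilt err deg/6 [-0.02 -0.02 -0.  ] [ 0.4311 -0.291   0.3108] [ 1.521e+02 -1.000e-01  8.130e+01] [0.2 0.  1. ]
[465.86018237 233.77203647 455.5        477.5        223.5
 244.5       ] [320.78064516 174.         313.5        328.5        166.5
 180.5       ]
```

View pics/p5.png

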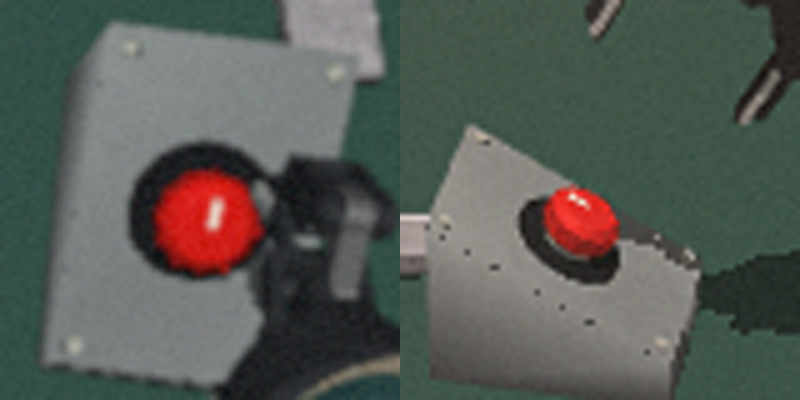

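The button is latched: the head sits lower and stays there. Next is the slice: untilt, then travel.

>>> {"method": "apply_moves", "body": {
  "moves": [
    {"tx":0,"ty":0,"tz":-0.5,"rx":0.94,"ry":0,"rz":0},
    {"tx":0,"ty":0,"tz":-0.5,"rx":0.94,"ry":0,"rz":0},
    {"tx":0,"ty":0,"tz":-0.5,"rx":0.94,"ry":0,"rz":0},
    {"tx":0,"ty":0,"tz":-0.5,"rx":0.94,"ry":0,"rz":0},
    {"tx":0,"ty":0,"tz":0,"rx":0.92,"ry":0,"rz":0}
  ]
}}

```text
clock: 10.3
eef_pos: [0.4155, -0.2888, 0.3575]
orientation: [-179.7, -0.0, 81.3]
force: [-0.6, -0.8, -0.6]
gripper_width: 0.0855
```

>>> {"method": "apply_moves", "body": {
  "moves": [
    {"tx":0,"ty":0,"tz":0,"rx":0,"ry":0,"rz":-0.9},
    {"tx":0,"ty":0,"tz":0,"rx":0,"ry":0,"rz":-0.9},
    {"tx":0,"ty":0,"tz":0,"rx":0,"ry":0,"rz":-0.9},
    {"tx":0,"ty":0,"tz":0,"rx":0,"ry":0,"rz":0}
  ]
}}

```text
clock: 10.8
eef_pos: [0.4154, -0.2887, 0.3564]
orientation: [-179.8, -0.1, 97.4]
force: [-0.5, 0.0, 0.1]
gripper_width: 0.0857
```

```bash
python3 -c "
from h import *
to([.580,.294,.36]); print(tool()[0]['qpos'])"
```

```text
shift units [22.26  9.54 -0.12]
tilt err deg/6 [-4.33 -1.27 -0.  ] [ 0.4154 -0.2887  0.3564] [-1.798e+02 -1.000e-01  9.740e+01] [-0.5  0.   0.1]
[-3.89774520e+01  1.07895879e+00  8.77264920e+01 -2.51944679e-02
  9.13972145e+01 -4.64101057e+01]
```

>>> {"method": "apply_moves", "body": {
  "moves": [
    {"tx":0.89,"ty":0.38,"tz":0,"rx":0,"ry":0,"rz":0},
    {"tx":0.89,"ty":0.38,"tz":0,"rx":0,"ry":0,"rz":0},
    {"tx":0.89,"ty":0.38,"tz":0,"rx":0,"ry":0,"rz":0},
    {"tx":0.89,"ty":0.38,"tz":0,"rx":0,"ry":0,"rz":0},
    {"tx":0.89,"ty":0.38,"tz":0,"rx":0,"ry":0,"rz":0}
  ]
}}

```text
clock: 11.42
eef_pos: [0.4481, -0.1715, 0.3571]
orientation: [-179.9, -0.1, 97.3]
force: [0.6, -0.7, -0.0]
gripper_width: 0.0852
```

>>> {"method": "apply_moves", "body": {
  "moves": [
    {"tx":0.89,"ty":0.38,"tz":0,"rx":0,"ry":0,"rz":0},
    {"tx":0.89,"ty":0.38,"tz":0,"rx":0,"ry":0,"rz":0},
    {"tx":0.89,"ty":0.38,"tz":0,"rx":0,"ry":0,"rz":0},
    {"tx":0.89,"ty":0.38,"tz":0,"rx":0,"ry":0,"rz":0},
    {"tx":0.89,"ty":0.38,"tz":0,"rx":0,"ry":0,"rz":0}
  ]
}}

```text
clock: 12.05
eef_pos: [0.4808, -0.055, 0.3571]
orientation: [-179.9, -0.0, 97.3]
force: [0.3, 0.3, 0.5]
gripper_width: 0.0853
```

>>> {"method": "apply_moves", "body": {
  "moves": [
    {"tx":0.89,"ty":0.38,"tz":0,"rx":0,"ry":0,"rz":0},
    {"tx":0.89,"ty":0.38,"tz":0,"rx":0,"ry":0,"rz":0},
    {"tx":0.89,"ty":0.38,"tz":0,"rx":0,"ry":0,"rz":0},
    {"tx":0.89,"ty":0.38,"tz":0,"rx":0,"ry":0,"rz":0},
    {"tx":0.89,"ty":0.38,"tz":0,"rx":0,"ry":0,"rz":0}
  ]
}}

```text
clock: 12.68
eef_pos: [0.5134, 0.0616, 0.3571]
orientation: [-179.9, -0.0, 97.3]
force: [0.7, 0.2, -0.4]
gripper_width: 0.0855
```

>>> {"method": "apply_moves", "body": {
  "moves": [
    {"tx":0.89,"ty":0.38,"tz":0,"rx":0,"ry":0,"rz":0},
    {"tx":0.89,"ty":0.38,"tz":0,"rx":0,"ry":0,"rz":0},
    {"tx":0.89,"ty":0.38,"tz":0,"rx":0,"ry":0,"rz":0},
    {"tx":0.89,"ty":0.38,"tz":0,"rx":0,"ry":0,"rz":0},
    {"tx":0.89,"ty":0.38,"tz":0,"rx":0,"ry":0,"rz":0}
  ]
}}

```text
clock: 13.3
eef_pos: [0.5461, 0.178, 0.3569]
orientation: [-179.9, -0.0, 97.3]
force: [-0.2, 0.6, 0.5]
gripper_width: 0.0853
```

>>> {"method": "apply_moves", "body": {
  "moves": [
    {"tx":0.89,"ty":0.38,"tz":0,"rx":0,"ry":0,"rz":0},
    {"tx":0.89,"ty":0.38,"tz":0,"rx":0,"ry":0,"rz":0},
    {"tx":0.89,"ty":0.38,"tz":0,"rx":0,"ry":0,"rz":0},
    {"tx":0.89,"ty":0.38,"tz":0,"rx":0,"ry":0,"rz":0},
    {"tx":0.89,"ty":0.38,"tz":0,"rx":0,"ry":0,"rz":0}
  ]
}}

```text
clock: 13.92
eef_pos: [0.5788, 0.2945, 0.3567]
orientation: [-179.9, 0.0, 97.3]
force: [-0.0, -0.3, 0.2]
gripper_width: 0.0855
```

```bash
python3 -c "
from h import *
to([.580,.294,.30])
t=grab_frame('top');s=grab_frame('side')
a=cv2.resize(t[150:300,80:230],None,fx=2.6,fy=2.6,interpolation=2);b=cv2.resize(s[210:410,200:400],None,fx=1.95,fy=1.95,interpolation=2)
cv2.imwrite('pics/p6.png',np.hstack([a,b])[:,:,::-1])"
```

```text
shift units [-0.03  0.05  2.27]
tilt err deg/6 [-4.33 -1.24 -0.  ] [0.5788 0.2945 0.3567] [-179.9    0.    97.3] [-0.  -0.3  0.2]
```

View pics/p6.png

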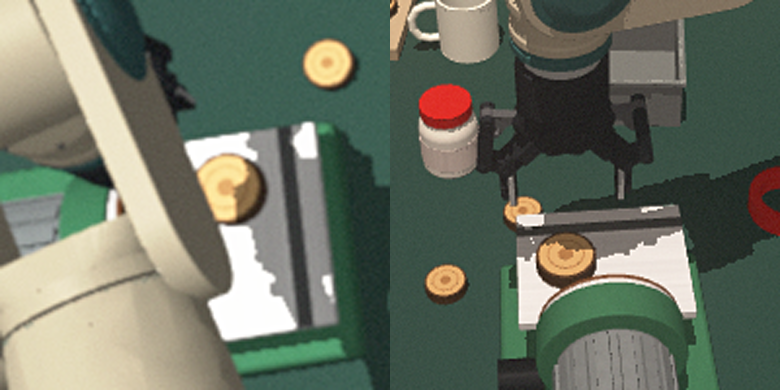

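>>> {"method": "apply_moves", "body": {
  "moves": [
    {"tx":0,"ty":0.05,"tz":0.9,"rx":0,"ry":0,"rz":0},
    {"tx":0,"ty":0,"tz":0.9,"rx":0,"ry":0,"rz":0},
    {"tx":0,"ty":0,"tz":0.8,"rx":0,"ry":0,"rz":0},
    {"tx":0,"ty":0,"tz":0.5,"rx":0,"ry":0,"rz":0},
    {"tx":0,"ty":0,"tz":0.28,"rx":0,"ry":0,"rz":0}
  ]
}}

```text
clock: 14.65
eef_pos: [0.5797, 0.2936, 0.2728]
orientation: [-179.9, -0.0, 97.4]
force: [0.6, -0.0, 1.1]
gripper_width: 0.0854
```

```bash
python3 -c "
from h import *
to([.580,.294,.272])
s=grab_frame('side');b=cv2.resize(s[260:390,220:380],None,fx=5,fy=4.5,interpolation=2)
cv2.imwrite('pics/p7.png',b[:,:,::-1])"
```

```text
shift units [0.01 0.02 0.03]
tilt err deg/6 [-4.32 -1.25 -0.  ] [0.5797 0.2936 0.2728] [-179.9   -0.    97.4] [ 0.6 -0.   1.1]
```

View pics/p7.png

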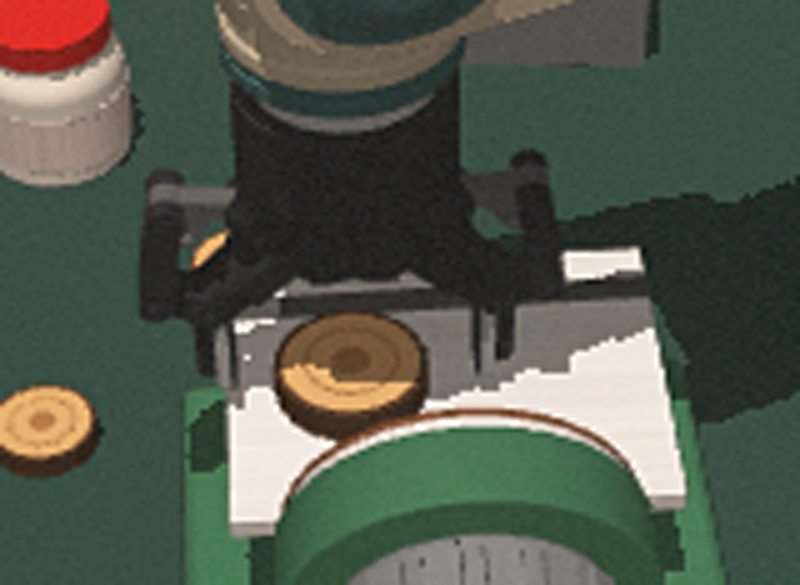

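```bash
python3 -c "
from h import *
s,T=tool()
for sy in(-1,1):
  for sx in(-.011,.011):
    P=s['eef_pos']+T.apply([sx,sy*.0427,.160]); print(sy,sx,P.round(3),(proj('side',P)-[220,260])*[5,4.5])
print((proj('side',[.58,.294,.116])-[220,260])*[5,4.5])"
```

```text
-1 -0.011 [0.538 0.277 0.112] [[464.79753683 332.69361928]]
-1 0.011 [0.535 0.299 0.112] [[469.61931335 374.82045746]]
1 -0.011 [0.623 0.288 0.112] [[229.5567064  345.82546021]]
1 0.011 [0.62  0.31  0.112] [[230.57230473 388.42964358]]
[[346.56201788 354.83404334]]
```

Pads and slice line up with the prediction, so I'm closing the gripper.

>>> {"method": "apply_moves", "body": {
  "moves": [
    {"tx":0,"ty":0,"tz":0,"rx":0,"ry":0,"rz":0},
    {"tx":0,"ty":0,"tz":0,"rx":0,"ry":0,"rz":0},
    {"tx":0,"ty":0,"tz":0,"rx":0,"ry":0,"rz":0},
    {"tx":0,"ty":0,"tz":0,"rx":0,"ry":0,"rz":0}
  ],
  "gripper": 1
}}

```text
clock: 15.2
eef_pos: [0.5799, 0.2939, 0.2752]
orientation: [179.9, -0.1, 97.5]
force: [0.7, 0.9, 5.9]
gripper_width: 0.0539
```

>>> {"method": "apply_moves", "body": {
  "moves": [
    {"tx":0,"ty":0,"tz":-0.5,"rx":0,"ry":0,"rz":0},
    {"tx":0,"ty":0,"tz":-0.9,"rx":0,"ry":0,"rz":0},
    {"tx":0,"ty":0,"tz":-0.9,"rx":0,"ry":0,"rz":0},
    {"tx":0,"ty":0,"tz":-0.5,"rx":0,"ry":0,"rz":0}
  ]
}}

```text
clock: 15.7
eef_pos: [0.5798, 0.2938, 0.3454]
orientation: [180.0, -0.0, 97.5]
force: [1.1, -0.3, -0.2]
gripper_width: 0.0532
```

```bash
python3 -c "
from h import *
to([.564,-.078,.34])
s=grab_frame('side');b=cv2.resize(s[200:390,220:380],None,fx=4,fy=3,interpolation=2)
cv2.imwrite('pics/p8.png',b[:,:,::-1])"
```

```text
shift units [-14.66  -2.55   0.2 ]
tilt err deg/6 [-4.3  -1.26 -0.  ] [0.5798 0.2938 0.3454] [180.   -0.   97.5] [ 1.1 -0.3 -0.2]
```

View pics/p8.png

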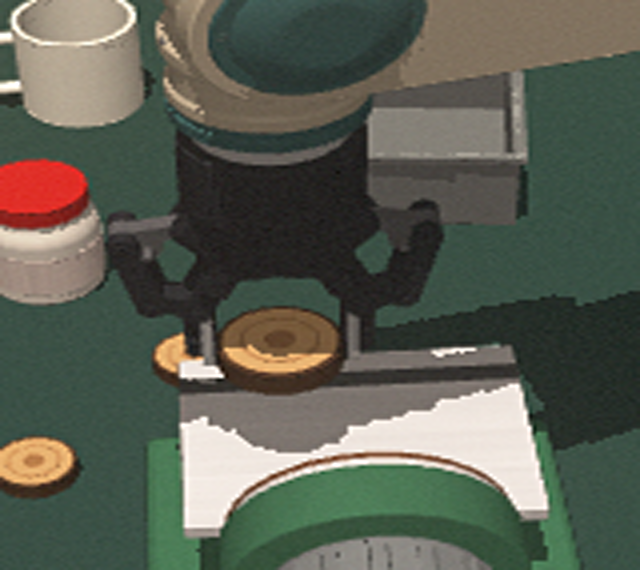

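>>> {"method": "apply_moves", "body": {
  "moves": [
    {"tx":-0.98,"ty":-0.17,"tz":0,"rx":0,"ry":0,"rz":0},
    {"tx":-0.98,"ty":-0.17,"tz":0,"rx":0,"ry":0,"rz":0},
    {"tx":-0.98,"ty":-0.17,"tz":0,"rx":0,"ry":0,"rz":0},
    {"tx":-0.98,"ty":-0.17,"tz":0,"rx":0,"ry":0,"rz":0},
    {"tx":-0.98,"ty":-0.17,"tz":0,"rx":0,"ry":0,"rz":0}
  ]
}}

```text
clock: 16.38
eef_pos: [0.5744, 0.1682, 0.3431]
orientation: [-179.9, -0.0, 97.4]
force: [0.4, -0.5, 0.4]
gripper_width: 0.0532
```

>>> {"method": "apply_moves", "body": {
  "moves": [
    {"tx":-0.98,"ty":-0.17,"tz":0,"rx":0,"ry":0,"rz":0},
    {"tx":-0.98,"ty":-0.17,"tz":0,"rx":0,"ry":0,"rz":0},
    {"tx":-0.98,"ty":-0.17,"tz":0,"rx":0,"ry":0,"rz":0},
    {"tx":-0.98,"ty":-0.17,"tz":0,"rx":0,"ry":0,"rz":0},
    {"tx":-0.98,"ty":-0.17,"tz":0,"rx":0,"ry":0,"rz":0}
  ]
}}

```text
clock: 17.0
eef_pos: [0.5691, 0.044, 0.3432]
orientation: [-179.9, -0.0, 97.4]
force: [0.0, -0.4, -0.1]
gripper_width: 0.0534
```

>>> {"method": "apply_moves", "body": {
  "moves": [
    {"tx":-0.98,"ty":-0.17,"tz":0,"rx":0,"ry":0,"rz":0},
    {"tx":-0.98,"ty":-0.17,"tz":0,"rx":0,"ry":0,"rz":0},
    {"tx":-0.98,"ty":-0.17,"tz":0,"rx":0,"ry":0,"rz":0},
    {"tx":-0.98,"ty":-0.17,"tz":0,"rx":0,"ry":0,"rz":0},
    {"tx":-0.98,"ty":-0.17,"tz":0,"rx":0,"ry":0,"rz":0}
  ]
}}

```text
clock: 17.62
eef_pos: [0.5638, -0.0802, 0.3431]
orientation: [-179.9, -0.0, 97.4]
force: [0.8, 0.3, -0.3]
gripper_width: 0.0537
```

>>> {"method": "apply_moves", "body": {
  "moves": [
    {"tx":0,"ty":0,"tz":1,"rx":0,"ry":0,"rz":0},
    {"tx":0,"ty":0,"tz":1,"rx":0,"ry":0,"rz":0},
    {"tx":0,"ty":0,"tz":1,"rx":0,"ry":0,"rz":0}
  ]
}}

```text
clock: 18.0
eef_pos: [0.5638, -0.0794, 0.2674]
orientation: [-179.9, -0.0, 97.4]
force: [0.2, 0.9, -0.9]
gripper_width: 0.0532
```

```bash
python3 -c "
from h import *
to([.564,-.078,.20])
s=grab_frame('side');b=cv2.resize(s[100:300,220:400],None,fx=4,fy=3,interpolation=2)
cv2.imwrite('pics/p9.png',b[:,:,::-1])"
```

```text
shift units [0.05 0.02 2.7 ]
tilt err deg/6 [-4.32 -1.26  0.  ] [ 0.5638 -0.0794  0.2674] [-179.9   -0.    97.4] [ 0.2  0.9 -0.9]
```

View pics/p9.png

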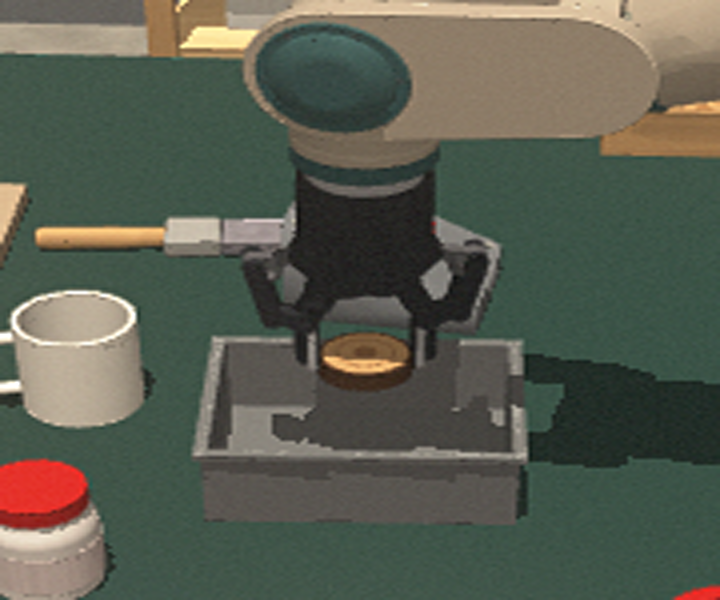

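The slice is held level, centred over the bin. Lowering and releasing.

>>> {"method": "apply_moves", "body": {
  "moves": [
    {"tx":0,"ty":0,"tz":0.9,"rx":0,"ry":0,"rz":0},
    {"tx":0,"ty":0,"tz":0.9,"rx":0,"ry":0,"rz":0},
    {"tx":0,"ty":0,"tz":0.8,"rx":0,"ry":0,"rz":0},
    {"tx":0,"ty":0,"tz":0,"rx":0,"ry":0,"rz":0}
  ]
}}

```text
clock: 18.55
eef_pos: [0.5634, -0.0791, 0.2021]
orientation: [-179.7, -0.1, 97.4]
force: [0.5, -0.8, -0.4]
gripper_width: 0.0534
```

>>> {"method": "apply_moves", "body": {
  "moves": [
    {"tx":0,"ty":0,"tz":0,"rx":0,"ry":0,"rz":0},
    {"tx":0,"ty":0,"tz":0,"rx":0,"ry":0,"rz":0},
    {"tx":0,"ty":0,"tz":0,"rx":0,"ry":0,"rz":0},
    {"tx":0,"ty":0,"tz":0,"rx":0,"ry":0,"rz":0}
  ],
  "gripper": -1
}}

```text
clock: 19.05
eef_pos: [0.5641, -0.0789, 0.2039]
orientation: [-180.0, -0.0, 97.5]
force: [-0.1, -0.0, 0.1]
gripper_width: 0.085
```

>>> {"method": "apply_moves", "body": {
  "moves": [
    {"tx":0,"ty":0,"tz":-0.9,"rx":0,"ry":0,"rz":0},
    {"tx":0,"ty":0,"tz":-0.9,"rx":0,"ry":0,"rz":0},
    {"tx":0,"ty":0,"tz":-0.9,"rx":0,"ry":0,"rz":0},
    {"tx":0,"ty":0,"tz":-0.9,"rx":0,"ry":0,"rz":0},
    {"tx":0,"ty":0,"tz":-0.9,"rx":0,"ry":0,"rz":0}
  ]
}}

```text
clock: 19.68
eef_pos: [0.5641, -0.0789, 0.3168]
orientation: [-179.9, -0.0, 97.5]
force: [-0.7, -0.1, 0.1]
gripper_width: 0.0855
```

```bash
python3 -c "
from h import *
s,T=tool(); print(s['orientation'],s['gripper_width'])
s=grab_frame('side');b=cv2.resize(s[100:300,220:400],None,fx=4,fy=3,interpolation=2)
cv2.imwrite('pics/p10.png',b[:,:,::-1])"
```

```text
[-1.79949079e+02 -2.10791902e-02  9.74618522e+01] 0.08548768998570548
```

View pics/p10.png

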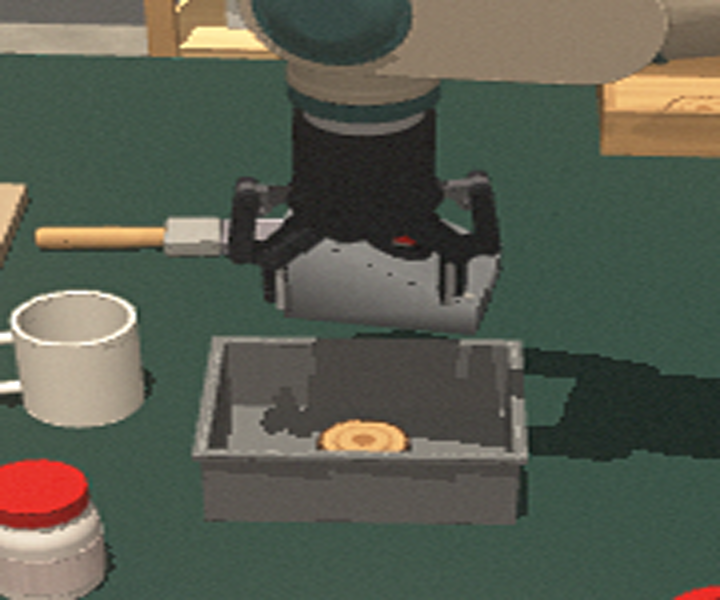

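The slice lies in the bin. Back to the mushroom.

>>> {"method": "apply_moves", "body": {
  "moves": [
    {"tx":0,"ty":0,"tz":-0.5,"rx":0,"ry":0,"rz":0.9},
    {"tx":0,"ty":0,"tz":-0.5,"rx":0,"ry":0,"rz":0.9},
    {"tx":0,"ty":0,"tz":0,"rx":0,"ry":0,"rz":0.9},
    {"tx":0,"ty":0,"tz":0,"rx":0,"ry":0,"rz":0}
  ]
}}

```text
clock: 20.23
eef_pos: [0.5642, -0.0789, 0.3406]
orientation: [-179.9, -0.0, 81.3]
force: [0.4, -0.1, 0.8]
gripper_width: 0.0856
```

```bash
python3 -c "
from h import *
to(HEAD+.213*AX+[0,0,.06])"
```

```text
shift units [-9.24 -3.56 -0.08]
tilt err deg/6 [-4.49 -0.01 -0.  ] [ 0.5642 -0.0789  0.3406] [-179.9   -0.    81.3] [ 0.4 -0.1  0.8]
```

>>> {"method": "apply_moves", "body": {
  "moves": [
    {"tx":-0.92,"ty":-0.36,"tz":0,"rx":0,"ry":0,"rz":0},
    {"tx":-0.92,"ty":-0.36,"tz":0,"rx":0,"ry":0,"rz":0},
    {"tx":-0.92,"ty":-0.36,"tz":0,"rx":0,"ry":0,"rz":0},
    {"tx":-0.92,"ty":-0.36,"tz":0,"rx":0,"ry":0,"rz":0},
    {"tx":-0.92,"ty":-0.36,"tz":0,"rx":0,"ry":0,"rz":0}
  ]
}}

```text
clock: 20.85
eef_pos: [0.5018, -0.1864, 0.3405]
orientation: [-179.9, -0.0, 81.4]
force: [-0.8, 0.0, 0.1]
gripper_width: 0.0854
```

>>> {"method": "apply_moves", "body": {
  "moves": [
    {"tx":-0.92,"ty":-0.36,"tz":0,"rx":0,"ry":0,"rz":0},
    {"tx":-0.92,"ty":-0.36,"tz":0,"rx":0,"ry":0,"rz":0},
    {"tx":-0.92,"ty":-0.36,"tz":0,"rx":0,"ry":0,"rz":0},
    {"tx":-0.92,"ty":-0.36,"tz":0,"rx":0,"ry":0,"rz":0},
    {"tx":-0.92,"ty":-0.36,"tz":0,"rx":0,"ry":0,"rz":0}
  ]
}}

```text
clock: 21.48
eef_pos: [0.4398, -0.2932, 0.3406]
orientation: [-179.9, -0.0, 81.4]
force: [0.6, 0.6, -0.2]
gripper_width: 0.0857
```

>>> {"method": "apply_moves", "body": {
  "moves": [
    {"tx":0,"ty":0,"tz":0,"rx":-0.94,"ry":0,"rz":0},
    {"tx":0,"ty":0,"tz":0,"rx":-0.94,"ry":0,"rz":0},
    {"tx":0,"ty":0,"tz":0,"rx":-0.94,"ry":0,"rz":0},
    {"tx":0,"ty":0,"tz":0,"rx":-0.94,"ry":0,"rz":0},
    {"tx":0,"ty":0,"tz":0,"rx":-0.92,"ry":0,"rz":0}
  ]
}}

```text
clock: 22.1
eef_pos: [0.4402, -0.2925, 0.3406]
orientation: [151.8, 0.0, 81.4]
force: [0.6, 0.2, 0.4]
gripper_width: 0.0852
```

```bash
python3 -c "
from h import *
to(HEAD+.205*AX)"
```

```text
shift units [-0.04 -1.05  2.38]
tilt err deg/6 [ 0.03 -0.01 -0.  ] [ 0.4402 -0.2925  0.3406] [151.8   0.   81.4] [0.6 0.2 0.4]
```

>>> {"method": "apply_moves", "body": {
  "moves": [
    {"tx":0,"ty":-0.35,"tz":0.8,"rx":0,"ry":0,"rz":0},
    {"tx":0,"ty":-0.35,"tz":0.8,"rx":0,"ry":0,"rz":0},
    {"tx":-0.04,"ty":-0.35,"tz":0.8,"rx":0,"ry":0,"rz":0},
    {"tx":0,"ty":0,"tz":0.8,"rx":0.03,"ry":0,"rz":0},
    {"tx":0,"ty":0,"tz":0,"rx":0,"ry":0,"rz":0}
  ]
}}

```text
clock: 22.72
eef_pos: [0.4542, -0.2954, 0.2561]
orientation: [152.4, -0.1, 81.4]
force: [-0.1, 1.0, 0.5]
gripper_width: 0.0854
```

```bash
cat >> h.py <<'E'
def ov(name,w,reach,H):
    s,T=tool()
    def crop(n,x0,y0,wd,f):
        im=cv2.resize(grab_frame(n)[y0:y0+wd,x0:x0+wd],None,fx=f,fy=f,interpolation=2)[:,:,::-1].copy()
        q=lambda P:((proj(n,P)-[x0,y0]+.5)*f).astype(np.int32)
        for sy in(-w/2,w/2):
            P=s['eef_pos']+T.apply([[-.011,sy,reach-.03],[-.011,sy,reach],[.011,sy,reach],[.011,sy,reach-.03]])
            cv2.polylines(im,[q(P)],False,(0,255,255),1)
        for h in headpts(H,np.radians(BY)).reshape(4,60,3)[1:3]: cv2.polylines(im,[q(h)],True,(255,255,255),1)
        return im
    cv2.imwrite(name,np.hstack([crop('top',440,200,66,6),crop('side',295,125,66,6)]))
E
python3 -c "
from h import *
to(HEAD+.185*AX)
ov('pics/g1.png',.085,.160,HEAD-.009*AX)"
```

```text
shift units [-0.01  0.03 -0.06]
tilt err deg/6 [-0.06 -0.02  0.  ] [ 0.4542 -0.2954  0.2561] [ 1.524e+02 -1.000e-01  8.140e+01] [-0.1  1.   0.5]
```

View pics/g1.png

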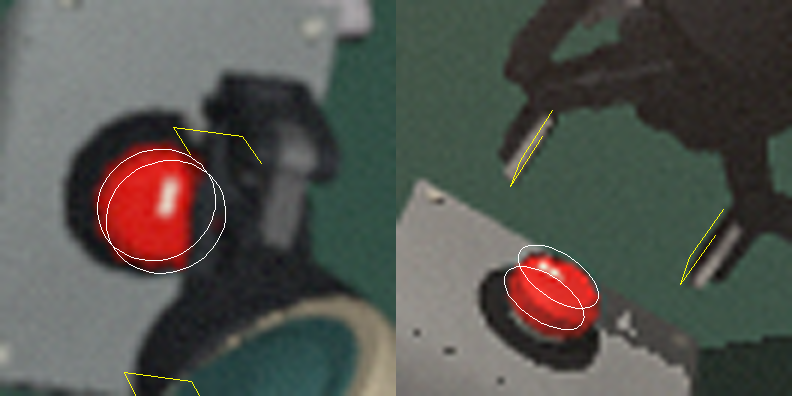

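>>> {"method": "apply_moves", "body": {
  "moves": [
    {"tx":0.05,"ty":0.04,"tz":0.4,"rx":-0.05,"ry":0,"rz":0},
    {"tx":0.05,"ty":0,"tz":0.5,"rx":0,"ry":0,"rz":0},
    {"tx":0,"ty":0,"tz":0.4,"rx":0,"ry":0,"rz":0},
    {"tx":0,"ty":0,"tz":0.25,"rx":0,"ry":0,"rz":0},
    {"tx":0,"ty":0,"tz":0,"rx":0,"ry":0,"rz":0}
  ]
}}

```text
clock: 23.45
eef_pos: [0.4737, -0.2961, 0.2237]
orientation: [151.9, -0.0, 81.3]
force: [0.2, -0.3, 0.1]
gripper_width: 0.0855
```

```bash
python3 -c "
from h import *
to(HEAD+.145*AX)
ov('pics/g2.png',.085,.160,HEAD-.009*AX)"
```

```text
shift units [-0.1  -0.04  0.03]
tilt err deg/6 [ 0.01 -0.01  0.  ] [ 0.4737 -0.2961  0.2237] [151.9  -0.   81.3] [ 0.2 -0.3  0.1]
```

View pics/g2.png

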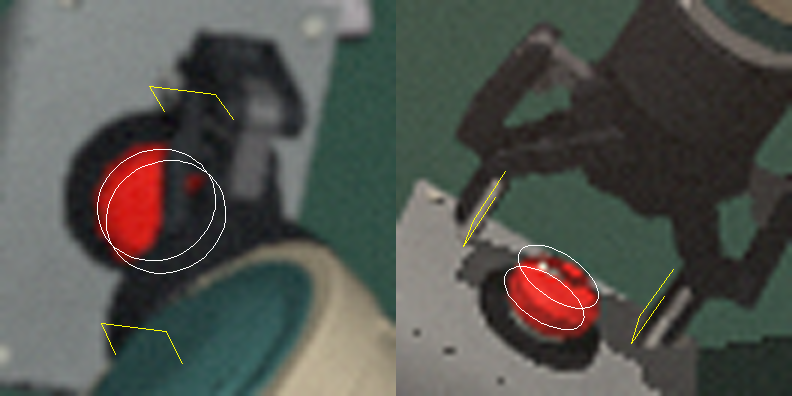

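>>> {"method": "apply_moves", "body": {
  "moves": [
    {"tx":0.1,"ty":0.08,"tz":0,"rx":0,"ry":0,"rz":0},
    {"tx":0,"ty":0,"tz":0,"rx":0,"ry":0,"rz":0}
  ],
  "gripper": -0.15
}}

```text
clock: 23.8
eef_pos: [0.476, -0.2939, 0.2258]
orientation: [151.8, 0.0, 81.3]
force: [0.0, 0.1, -0.2]
gripper_width: 0.0519
```

```bash
python3 -c "
from h import *
s,T=tool(); print(s['gripper_width'])
t=grab_frame('top');s=grab_frame('side')
a=cv2.resize(t[205:255,445:495],None,fx=8,fy=8,interpolation=2);b=cv2.resize(s[140:190,300:350],None,fx=8,fy=8,interpolation=2)
im=np.hstack([a,b]).astype(float); im=(255*(im/255)**.6).astype(np.uint8)
cv2.imwrite('pics/g3.png',im[:,:,::-1])"
```

```text
0.05187934598061853
```

View pics/g3.png

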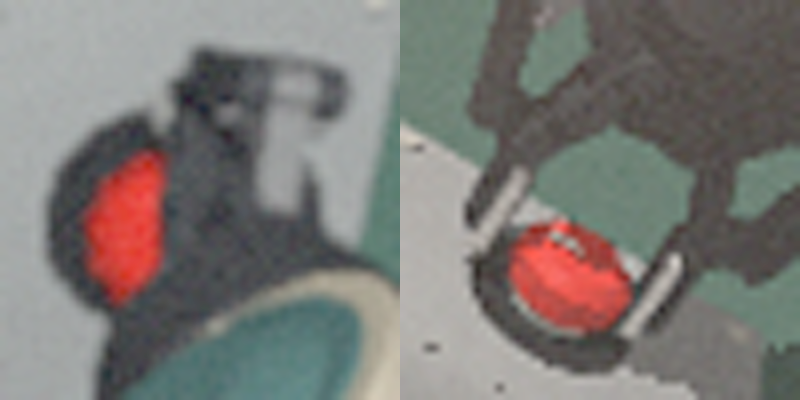

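>>> {"method": "apply_moves", "body": {
  "moves": [
    {"tx":0.05,"ty":0,"tz":0,"rx":0,"ry":0,"rz":0},
    {"tx":0,"ty":0,"tz":0,"rx":0,"ry":0,"rz":0},
    {"tx":0,"ty":0,"tz":0,"rx":0,"ry":0,"rz":0}
  ],
  "gripper": 1
}}

```text
clock: 24.28
eef_pos: [0.4745, -0.293, 0.2238]
orientation: [152.2, -0.0, 81.2]
force: [-12.1, -1.2, 1.2]
gripper_width: 0.0369
```

```bash
python3 -c "
from h import *
to(HEAD+.145*AX)
s,T=tool(); print(s['gripper_width'],T.inv().apply(s['force']),T.inv().apply(s['ft_torque']))
t=grab_frame('top');s=grab_frame('side')
a=cv2.resize(t[205:255,445:495],None,fx=8,fy=8,interpolation=2);b=cv2.resize(s[140:190,300:350],None,fx=8,fy=8,interpolation=2)
im=np.hstack([a,b]).astype(float); im=(255*(im/255)**.6).astype(np.uint8)
cv2.imwrite('pics/g4.png',im[:,:,::-1])"
```

```text
shift units [-0.23 -0.05  0.02]
tilt err deg/6 [-0.03 -0.01  0.  ] [ 0.4745 -0.293   0.2238] [152.2  -0.   81.2] [-12.1  -1.2   1.2]
0.036858602129461196 [-3.01307683 -9.90563127 -6.54105955] [ 1.81525626 -0.45581847 -0.01479324]
```

View pics/g4.png

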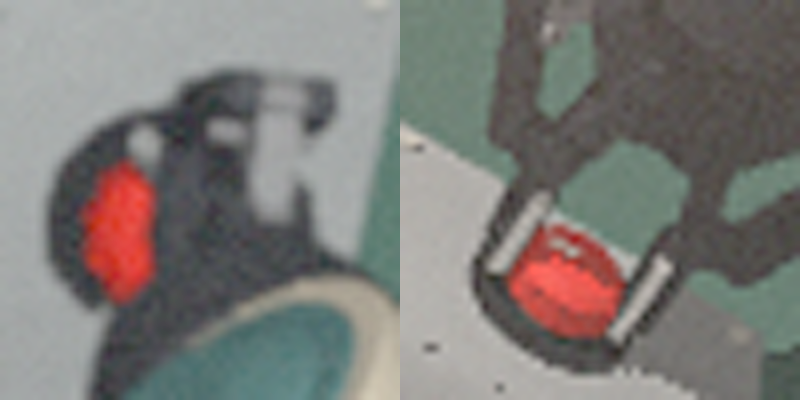

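The head is gripped (36.9 mm on the readout, which also read ~2.6 mm low on the slice) with modest side force. Turning clockwise.

>>> {"method": "apply_moves", "body": {
  "moves": [
    {"tx":0,"ty":-0.04,"tz":0,"rx":0,"ry":0,"rz":0.6},
    {"tx":0,"ty":0,"tz":0,"rx":0,"ry":0,"rz":0.8},
    {"tx":0,"ty":0,"tz":0,"rx":0,"ry":0,"rz":0.8}
  ]
}}

```text
clock: 24.75
eef_pos: [0.4742, -0.2929, 0.2241]
orientation: [152.7, -6.2, 69.4]
force: [-7.1, -0.9, 0.2]
gripper_width: 0.0367
```

>>> {"method": "apply_moves", "body": {
  "moves": [
    {"tx":0,"ty":0,"tz":0,"rx":0,"ry":0,"rz":0.8},
    {"tx":0,"ty":0,"tz":0,"rx":0,"ry":0,"rz":0.8},
    {"tx":0,"ty":0,"tz":0,"rx":0,"ry":0,"rz":0.8}
  ]
}}

```text
clock: 25.12
eef_pos: [0.4744, -0.2931, 0.2245]
orientation: [154.8, -12.6, 56.3]
force: [-6.5, -2.1, 1.3]
gripper_width: 0.0365
```

>>> {"method": "apply_moves", "body": {
  "moves": [
    {"tx":0,"ty":0,"tz":0,"rx":0,"ry":0,"rz":0.8},
    {"tx":0,"ty":0,"tz":0,"rx":0,"ry":0,"rz":0.8},
    {"tx":0,"ty":0,"tz":0,"rx":0,"ry":0,"rz":0.6},
    {"tx":0,"ty":0,"tz":0,"rx":0,"ry":0,"rz":0}
  ]
}}

```text
clock: 25.62
eef_pos: [0.4745, -0.2933, 0.2248]
orientation: [158.0, -17.9, 43.9]
force: [-6.5, -2.6, 1.5]
gripper_width: 0.0366
```

```bash
python3 -c "
from h import *
to(HEAD+.145*AX)
s,T=tool(); print(s['gripper_width'],T.inv().apply(s['force']),T.inv().apply(s['ft_torque']))
s=grab_frame('side')
b=cv2.resize(s[140:190,300:350],None,fx=8,fy=8,interpolation=2)
im=(255*(b/255)**.6).astype(np.uint8)
cv2.imwrite('pics/g5.png',im[:,:,::-1])"
```

```text
shift units [-0.21  0.09  0.06]
tilt err deg/6 [0.02 0.   0.  ] [ 0.4745 -0.2933  0.2248] [158.  -17.9  43.9] [-6.5 -2.6  1.5]
0.03656978989456075 [-5.72985194 -1.16815633 -4.1733872 ] [ 0.08885093 -1.05622284 -0.00964265]
```

View pics/g5.png

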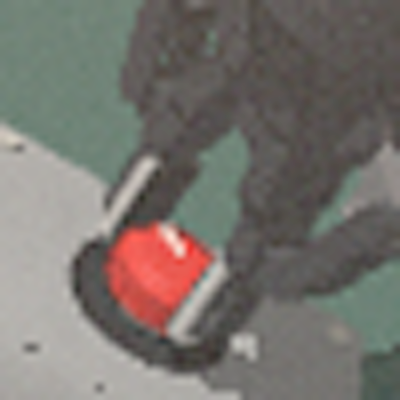

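>>> {"method": "apply_moves", "body": {
  "moves": [
    {"tx":0,"ty":0,"tz":0,"rx":0,"ry":0,"rz":0},
    {"tx":0,"ty":0,"tz":0,"rx":0,"ry":0,"rz":0},
    {"tx":0,"ty":0,"tz":0,"rx":0,"ry":0,"rz":0},
    {"tx":0,"ty":0,"tz":0,"rx":0,"ry":0,"rz":0}
  ],
  "gripper": -1
}}

```text
clock: 26.18
eef_pos: [0.4752, -0.2925, 0.2249]
orientation: [158.0, -18.0, 44.0]
force: [-0.1, -0.5, -0.6]
gripper_width: 0.0856
```

>>> {"method": "apply_moves", "body": {
  "moves": [
    {"tx":0,"ty":0,"tz":-0.6,"rx":0,"ry":0,"rz":0},
    {"tx":0,"ty":0,"tz":-1,"rx":0,"ry":0,"rz":0},
    {"tx":0,"ty":0,"tz":-1,"rx":0,"ry":0,"rz":0},
    {"tx":0,"ty":0,"tz":-1,"rx":0,"ry":0,"rz":0},
    {"tx":0,"ty":0,"tz":-1,"rx":0,"ry":0,"rz":0}
  ]
}}

```text
clock: 26.8
eef_pos: [0.4207, -0.2842, 0.3281]
orientation: [157.9, -18.0, 44.0]
force: [-0.7, -0.3, -0.1]
gripper_width: 0.0854
```

```bash
python3 -c "
from h import *
to(HEAD+.145*AX)
t=grab_frame('top');s=grab_frame('side')
a=cv2.resize(t[190:270,425:505],None,fx=5,fy=5,interpolation=2);b=cv2.resize(s[130:210,285:365],None,fx=5,fy=5,interpolation=2)
cv2.imwrite('pics/g6.png',np.hstack([a,b])[:,:,::-1]); cv2.imwrite('pics/s6.png',s[:,:,::-1])
print(red('top',t,(448,490,215,255)),red('side',s,(308,340,155,190)))"
```

```text
shift units [-0.26  0.09  4.73]
tilt err deg/6 [ 0.03 -0.02 -0.  ] [ 0.4207 -0.2842  0.3281] [157.9 -18.   44. ] [-0.7 -0.3 -0.1]
[466.71171171 235.1981982  456.5        477.5        224.5
 245.5       ] [322.04294479 172.         314.5        330.5        164.5
 178.5       ]
```

View pics/g6.png

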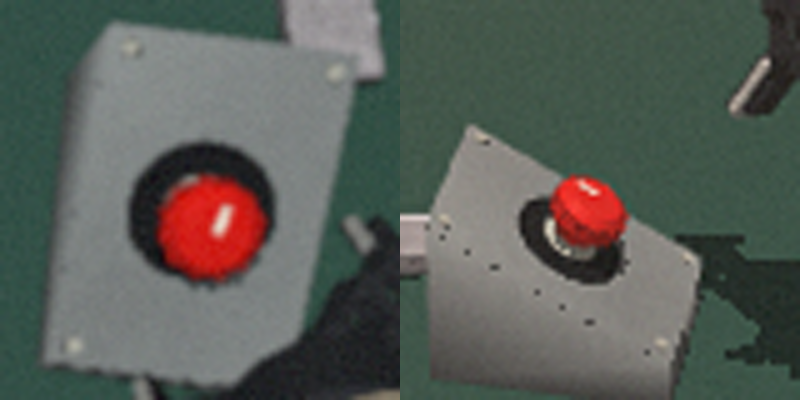

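View pics/s6.png

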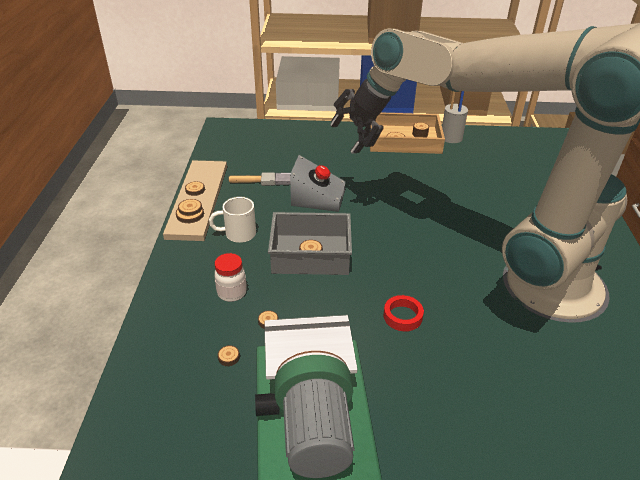

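The mushroom is fully out: its centroids match the starting pictures to within 0.2 px. The slice is in the bin, the bystanders look unmoved and the arm is clear.

```bash
python3 -c "
from workcell import *
print(job_done(), get_state()['clock'])"
```

```text
the job is handed in; nothing more can be done
the job is handed in; nothing more can be done
```

I did all three steps in the required order and handed the job in at about 27 s of the 61 s allowed; `job_done()` reports no verdict.

1. **Latching:** I pushed the mushroom down with shut fingers to its bottom stop. The force rose to about 20 N there, and after I backed off the pictures showed the head staying down.
2. **Slice:** I gripped it on the sander table and released it near the middle of the bin, and the pictures show it lying flat there. The fingers were pushed up about 6 N against the table while closing, well under the limits.
3. **Unlatching:** I gripped the head, turned it about 41° clockwise, let go and backed off. Its centroid then matched the starting pictures to within 0.2 px in both views, so it is fully out again.

**Last checks:** the final side view shows the bin upright and the bin, mug, jar, tape and brush where they were at the start, by eye. The gripper was clear of everything and the wrist force was about zero.

**Disagreement:** the two cameras and the robot's own position disagreed by about 2–5 mm around the mushroom. I settled the pushing depth by force and the grip alignment by eye. The grip still put about 12 N of side force on the head, which fell to about 7 N during the turn.

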